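# Close the spring-loaded sensor housing and hold it shut

## Robot

A 7-joint arm with a two-finger parallel gripper is mounted at the origin on the work surface. World frame = base frame: x ahead of the robot, y to its left, z up, the work surface at z = 0. Lengths are in mm, angles in degrees, forces in N, time in s.
With the tool pointing down it reaches from about 425 to 875 mm from the base axis. Payload 4.7 kg.
Tool frame: the origin (TCP) lies on the mounting face of the last link; the fingertips stand 173 mm ahead of it and the grasp point (between the pads) lies 155 mm ahead of it (hold_point_z is the distance from the TCP to the grasp point, in mm); z points along the fingers, y is the direction in which the jaws open and shut (so a half turn about z gives the same grasp; the last joint's range is limited). The gripper opens to 85 mm and grips with 20 to 120 N. Pads are 22 mm wide; open, the fingers measure 114 mm over their backs; the gripper's body (76 mm by 85 mm) begins 54 mm behind the grasp point. The pads swing forward as they close: fully open they stand 13 mm farther back than shut.
Start: joints at [67.443, 18.392, -4.016, 83.108, 1.295, 78.541, -3.26], TCP at [257.768, -596.71, 404.749] pointing down, gripper open.
Joint ranges: [-163.93, 163.93], [-17.29, 119.83], [-79.2, 71.16], [3.27, 140.29], [-89.18, 269.18], [5.43, 117.66], [-154.24, 154.24]. Speed limits (degrees/s): [147.25, 147.25, 180, 180, 180, 180, 180].

## Interface

Orientations are given as a 3x3 rotation matrix whose columns are the frame's x, y, z axes.
In Python, from plant import * gives the robot as it stands.
- The arm moves only by the tool send_rows, never from a script. Its argument "plan" is a list of rows, each a list of 3 entries, a list of its own where there are three numbers: the turn, a rotation vector about the tool's x, y, z in rad, then the shift along the tool's x, y, z in m, then the opening in per cent of the stroke, from 0 (shut) to 100 (fully open). In form: [[[rx, ry, rz], [dx, dy, dz], fingers], ...]. A call has 1 to 10 rows; each row is the pose to reach, as a shift and turn from the pose commanded when the call began, along the tool's axes at that moment; what a row does not reach only later rows make up. A row lasts 1/10 s, in which the tool goes at most 50 mm and 8.59 degrees, less where a joint would pass 70% of its speed; a pose out of reach is approached as far as the arm can. A call with a gripper value outside its range is refused whole. The fingers move at their own pace and stop on an object; the grip force is fixed at half the most. Time passes only in rows, so rows that repeat a pose let the fingers close. It gives the time, the measured TCP pose, the force and the opening at its end, in the units of the state.
- sense(): the state, without advancing time (a new reading comes with each control period).
- grab_frame(name): name is "scene" or "top" or "wrist"; returns the picture (384x512x3 uint8, red, green, blue); there is no depth.
- calibration(name): a dict with "vertical_fov" (degrees; the focal length in pixels is half the picture's height over the tangent of half this angle, whatever the lens; pixels are square), "cx", "cy" (the principal point, pixels), "k1" (the pictures are not rectified: a ray, as slopes to the right and down, at radius r is drawn at 1 + k1 r^2 times it, then the intrinsics apply), "origin" and "orientation" of the camera in the world. Camera axes: x right, y up, looking along -z (the intrinsics and any distortion apply to the point x, -y, -z); pixel columns grow to the right and rows downward; lengths in mm; the calibration is good to about 2 mm. A picture is of the moment at which its call begins: read the wrist's pose just before it. calibration takes no time and is no camera call; for the wrist camera it gives the pose at the moment of the call.
- sign_off(): hands the job in, once; it reports no verdict.
The state is a dict: "time": time; "joint_positions": joint angles; "qd": joint speeds; "joint_torque": joint torques, N m; "tcp_pos": TCP position; "orientation": TCP orientation; "contact_force": force on the tool from outside, world axes, zero at the start; "ft_torque": the same for the moment, N m; "grip_width": opening from 0.0 (shut) to 1.0 (fully open).
Only numpy, scipy, OpenCV 4.12 (cv2) and the standard library are available. Lean on these libraries where they do the work, as an engineer would, in place of code of your own. Each camera call takes 0.05 s, during which the arm holds its last target.

## Task

Assemble the sensor housing on the bench: nest the loose green cup inside the spring-mounted cup of the lower half and let go of it, then fit the blue cover over both dowels and press it down against the spring until it sits flush on both end walls. Finish while still holding the cover pressed fully shut, do not let go at the end, and leave the other things on the bench where they are.

Things in the scene. Friction and masses are not known exactly. Their poses are not given: they have to be found in the camera images.
- base: Fixed lower half of a split housing: aluminium foot 180 x 90 x 12 mm; at its ends along x two black end walls, 22 mm thick, 60 mm wide (y), flat tops (split face) 71 mm above the bench, 104 mm gap between them, open at the +y and -y sides. A dowel stands on each wall 62 mm from the middle; the spring cup sits between. Origin: centre of the underside, at bench height; x along the line of dowels, z up.
- base_split (a point): Point midway between the dowels at the level of the split face (71 mm above the bench); axes as base.
- dowel_a (a point): Tip centre of the steel dowel on the +x side of the base, 101 mm above the bench. Each dowel: 10 mm diameter, 30 mm tall, its top 8 mm tapering to 5 mm diameter.
- dowel_b (a point): Tip centre of the same kind of dowel on the -x side of the base.
- spring_cup (a joint): How far the captive aluminium cup in the middle of the base is pushed down, m: 0 at rest, 0.009 at its stop. Its spring pushes up with 7 N at 0 and 1 N more per mm. Same shape as the loose cup, open side up, rim 58 mm above the bench at rest.
- spring_cup_in (a point): Centre of the inner floor of the spring cup (18 mm below its rim, at rest 40 mm above the bench); moves with it, z up. The loose cup's underside comes to rest here; its rim is then 78 mm above the bench, 7 mm above the split face.
- cup: Loose green cup, open side up on the bench, 38 mm tall, about 60 g: tapered foot, 32 mm diameter at the bottom, 41 mm at 20 mm height, then a straight collar 48 mm diameter (43 inside) from 20 to 38 mm height, to be gripped; nested, the collar stays clear above the spring cup's rim. Origin: centre of its underside, z up.
- cover: Upper half, flat on the bench, right way up, 0.28 kg: blue plate 150 (x) x 60 x 12 mm, two 12.5 mm holes 62 mm from the middle along x (fits either way round), grey grip block 44 (x) x 30 mm from 12 to 46 mm height, steel stub on it to 56 mm. Origin: centre of its underside. On the dowels it rests on the cup's rim 7 mm open; about 8 to 12 N of push shuts it; let go, it springs open.
- socket: Bystander, leave alone: steel drive socket, 28 mm across, 38 mm tall. Origin at its underside or middle.
- collar: Bystander, leave alone: dark steel shaft collar, 40 mm across, 14 mm tall. Origin at its underside or middle.
- weight: Bystander, leave alone: copper test weight with a knob, 44 mm across, 52 mm tall. Origin at its underside or middle.
- driver: Bystander, leave alone: screwdriver lying on the bench. Origin at its underside or middle.
- grease: Bystander, leave alone: small jar with a red cap, 48 mm across, 60 mm tall. Origin at its underside or middle.
- spanner: Bystander, leave alone: open spanner lying on the bench. Origin at its underside or middle.
- gauge: Bystander, leave alone: dark steel gauge block lying flat, 80 x 24 x 10 mm. Origin at its underside or middle.
- seal: Bystander, leave alone: black rubber sealing ring, 60 mm across, 8 mm thick. Origin at its underside or middle.
There are look-alikes about, which are no part of the job. There is more than one size of the cup; the one meant has the size given above.

How it is judged (in metres and radians):
On the way, in this order (a step that is already met when the one before it is completed fails the run):
1. the green cup is nested in the spring-mounted cup and let go (horizontal distance between cup and spring_cup_in below 0.003 m and z of cup in the frame of spring_cup_in between -0.002 and 0.002 m and angle between cup's own z axis and vertical below 0.06 rad and contact force between the fingers and cup below 0.2 N), for 0.2 s.
2. the cover is threaded over both dowels (horizontal distance between cover and base_split below 0.003 m and angle between the x axis of cover and the x axis of base, either way round below 0.05 rad and angle between cover's own z axis and vertical below 0.06 rad and z of cover in the frame of base_split below 0.022 m).
At the end, for the whole second after the job is handed in: Green cup nested upright in the spring cup (centred to 3 mm, down to 2 mm); robot holding the cover (over 3 N), at rest, level, on both dowels (centred to 3 mm, in line to 0.05 rad), pressed to within 2 mm of the split face, spring in by over 4 mm (horizontal distance between cup and spring_cup_in below 0.003 m and z of cup in the frame of spring_cup_in between -0.002 and 0.002 m and angle between each of cup, cover's own z axis and vertical below 0.06 rad and horizontal distance between cover and base_split below 0.003 m and angle between the x axis of cover and the x axis of base, either way round below 0.05 rad and z of cover in the frame of base_split between -0.002 and 0.002 m and value of joint spring_cup above 0.004 m and contact force between any of the fingers, the arm and cover above 3 N and linear speed of cover below 0.02 m/s); the arm keeps its last pose, push and grip.
It fails at once if a bystander (socket, collar, weight, driver, grease, spanner, gauge, seal) is moved by more than 30 mm (distance of any of socket, collar, weight, driver, grease, spanner, gauge, seal from where it was at the start of the episode above 0.03 m).
It also fails if it takes over 58 s, if anything falls off the work surface, if the arm or the gripper's body presses on something with over 40 N, if the wrist force passes 120 N, or if a joint passes its speed limit or range.

## Working session

There is one attempt and no reset: what is moved stays moved. The work goes in short steps, Python scripts to look and compute and a tool call to move; the robot and the scene stay as the last step left them, time stands still between calls to the robot, and variables do not carry over. Pictures are saved under pics/ and viewed, and the job is handed in when it is done.

Besides the shell and the picture viewer there is one more tool, called after "Request:" as name(argument=value, ...), one argument or row to a line, values as JSON. send_rows: Moves the arm, as the interface text tells. Its arguments: {"type":"object","properties":{"plan":{"type":"array","items":{"type":"array"}}},"required":["plan"]}

```bash
ls; mkdir -p pics; python3 - <<'E'
from plant import *
import cv2
s=sense();print(s)
for n in ("scene","top","wrist"):
    c=calibration(n);print(n,c)
    im=grab_frame(n);cv2.imwrite(f"pics/{n}0.png",cv2.cvtColor(im,cv2.COLOR_RGB2BGR))
E
```

```text
pics
{'time': 0.0, 'joint_positions': array([67.44416565, 18.43993937, -4.01699189, 83.17452585,  1.29430678,
       78.54225011, -3.26031648]), 'qd': array([0.02956822, 0.03751236, 0.04064292, 0.04636498, 0.00667062,
       0.05178996, 0.02685583]), 'joint_torque': array([ 1.19070075e-03, -4.93583930e+01, -3.81654901e-01, -3.14336264e+01,
        1.30380801e-02,  1.12880531e-02, -7.25648533e-06]), 'tcp_pos': array([ 257.67084481, -596.51998018,  403.61670757]), 'orientation': array([[ 9.17986594e-01,  3.96610509e-01, -8.46738888e-04],
       [ 3.96611405e-01, -9.17984922e-01,  1.75410973e-03],
       [-8.15951786e-05, -1.94607552e-03, -9.99998103e-01]]), 'contact_force': array([-0.75176076,  0.17859009, -0.97711972]), 'ft_torque': array([ 0.01412991, -0.03912146,  0.01209616]), 'grip_width': 1.0003772716672938}
scene {'vertical_fov': 56.54650799492364, 'cx': 251.22569703445328, 'cy': 190.41042047616654, 'k1': 0.019437965438047246, 'origin': array([1267.73190126,   23.40052361,  818.94798651]), 'orientation': array([[ 0.01865498, -0.72606029,  0.68737795],
       [ 0.9997463 ,  0.02222539, -0.00365633],
       [-0.01262253,  0.68727177,  0.7262907 ]])}
top {'vertical_fov': 56.60113346310205, 'cx': 258.51166661777313, 'cy': 187.0774555718666, 'k1': -0.06567659605462485, 'origin': array([ 463.19601721,   25.36287759, 1305.81078024]), 'orientation': array([[-0.0033176 ,  0.99592085, -0.09017018],
       [-0.99996237, -0.00402677, -0.00768399],
       [-0.00801574,  0.09014129,  0.99589673]])}
wrist {'vertical_fov': 68.04309213678604, 'cx': 256.2975642808337, 'cy': 195.13972541434578, 'k1': -0.023324819726591846, 'origin': array([ 321.52724907, -567.83564404,  373.01882806]), 'orientation': array([[ 0.39573305,  0.88240681,  0.25446723],
       [-0.91836336,  0.38084733,  0.10753627],
       [-0.00202243, -0.27624904,  0.96108396]])}
```

View pics/scene0.png

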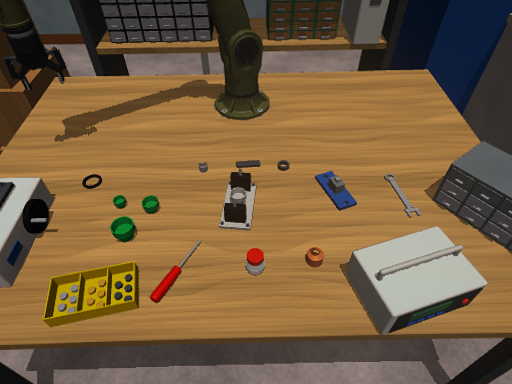

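View pics/top0.png

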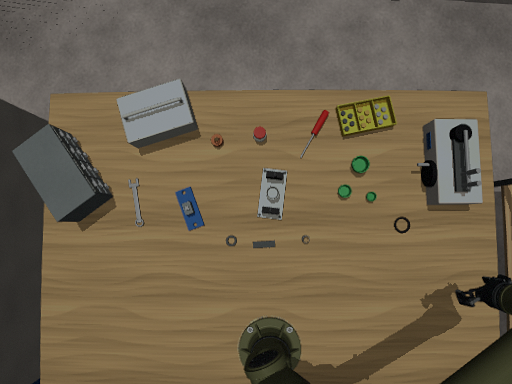

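View pics/wrist0.png

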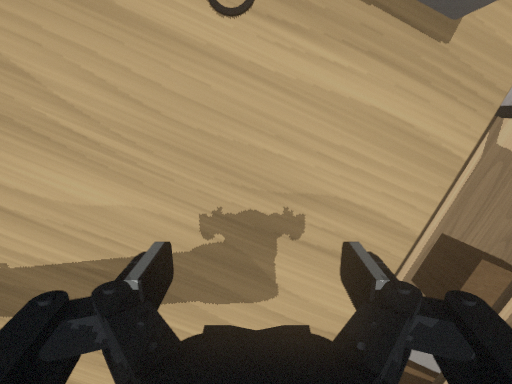

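The top view shows three green cups at about (344,191), (371,197) and (360,164). The base is at (272,193) and the cover at (190,208). Next I'll enlarge these areas and measure sizes.

```bash
cat > h.py <<'E'
import numpy as np, cv2
from plant import *
H,W=384,512
def cam(name):
    c=calibration(name); c=dict(c); c['f']=H/2/np.tan(np.radians(c['vertical_fov']/2)); return c
def proj(c,P):
    P=np.atleast_2d(P).astype(float); q=(P-c['origin'])@c['orientation']
    s=np.stack([q[:,0]/-q[:,2],-q[:,1]/-q[:,2]],1)
    r2=(s**2).sum(1,keepdims=True); s=s*(1+c['k1']*r2)
    return s*c['f']+[c['cx'],c['cy']]
def back(c,uv,z):
    uv=np.atleast_2d(uv).astype(float); d=(uv-[c['cx'],c['cy']])/c['f']; s=d.copy()
    for _ in range(30): s=d/(1+c['k1']*(s**2).sum(1,keepdims=True))
    r=np.stack([s[:,0],-s[:,1],-np.ones(len(s))],1)@c['orientation'].T
    t=(z-c['origin'][2])/r[:,2]
    return c['origin']+r*t[:,None]
def crop(src,x0,y0,x1,y1,k,out):
    im=cv2.imread(src)[y0:y1,x0:x1]; im=cv2.resize(im,None,fx=k,fy=k,interpolation=cv2.INTER_CUBIC)
    for x in range(x0,x1,10): cv2.putText(im,str(x),((x-x0)*k,8),0,.3,(255,255,255)); cv2.line(im,((x-x0)*k,10),((x-x0)*k,14),(255,255,255))
    for y in range(y0,y1,10): cv2.putText(im,str(y),(0,(y-y0)*k+4),0,.3,(255,255,255)); cv2.line(im,(20,(y-y0)*k),(24,(y-y0)*k),(255,255,255))
    cv2.imwrite(out,im)
def shot(name,out):
    c=cam(name); im=grab_frame(name); cv2.imwrite(out,cv2.cvtColor(im,cv2.COLOR_RGB2BGR)); return c,im
E
python3 - <<'E'
from h import *
crop('pics/top0.png',325,145,385,210,12,'pics/c1.png')
crop('pics/top0.png',170,155,300,235,6,'pics/c2.png')
c=cam('top')
im=cv2.imread('pics/top0.png')
hsv=cv2.cvtColor(im,cv2.COLOR_BGR2HSV)
m=cv2.inRange(hsv,(45,90,40),(85,255,255))
n,l,st,ce=cv2.connectedComponentsWithStats(m)
for i in range(1,n):
    if st[i,4]>20:
        x,y,w,h,a=st[i]; p=back(c,[ce[i],[x,y],[x+w,y+h]],38)
        print(st[i],ce[i],p[0].round(1),np.abs(p[1]-p[2]).round(1))
s=cam('scene'); 
im=cv2.imread('pics/scene0.png')
hsv=cv2.cvtColor(im,cv2.COLOR_BGR2HSV)
m=cv2.inRange(hsv,(45,90,40),(85,255,255))
n,l,st,ce=cv2.connectedComponentsWithStats(m)
for i in range(1,n):
    if st[i,4]>20:
        x,y,w,h,a=st[i]; p=back(s,[[x,y+h/3],[x+w,y+h/3]],38)
        print(st[i],ce[i],p.mean(0).round(1),np.linalg.norm(p[1]-p[0]).round(1))
E
```

```text
[352 156  18  17 234] [360.31196581 164.05555556] [ 659.8 -332.    38. ] [62.  63.5  0. ]
[338 185  13  13 141] [344.24822695 190.77304965] [ 563.5 -271.2   38. ] [46.8 45.6  0. ]
[366 192  11   9  73] [371.04109589 196.10958904] [ 543.9 -367.2   38. ] [32.4 38.8  0. ]
[290  26   3  13  29] [290.79310345  31.82758621] [-605.9  257.1   38. ] 15.5
[113 195  13  13 119] [118.93277311 200.72268908] [ 553.  -362.3   38. ] 38.4
[142 196  17  18 224] [150.07142857 203.54464286] [ 566.4 -268.8   38. ] 49.9
[110 216  25  26 450] [122.32444444 227.89111111] [ 648.3 -331.6   38. ] 69.3
[409 301  44  21 163] [428.        311.3803681] [908.4 428.2  38. ] 98.5
```

View pics/c1.png

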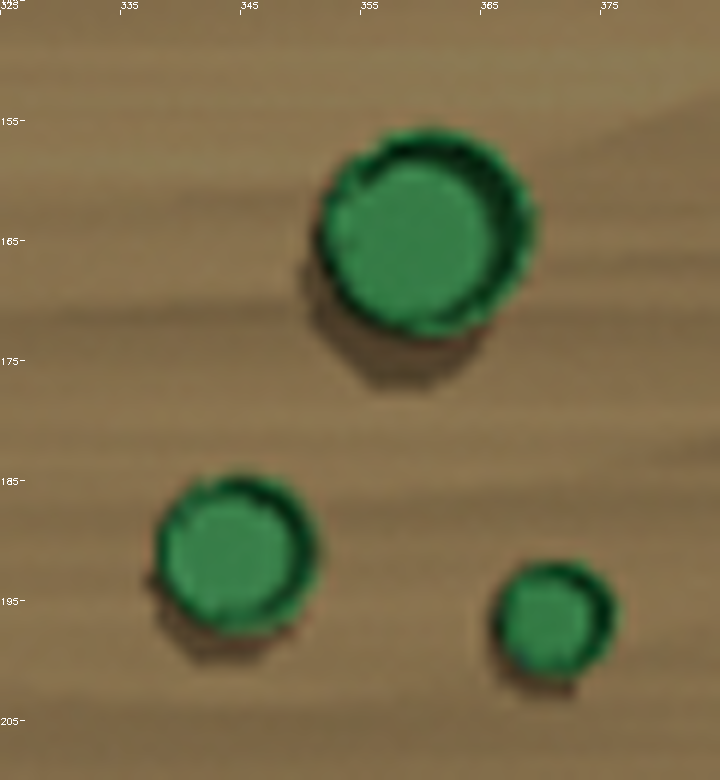

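View pics/c2.png

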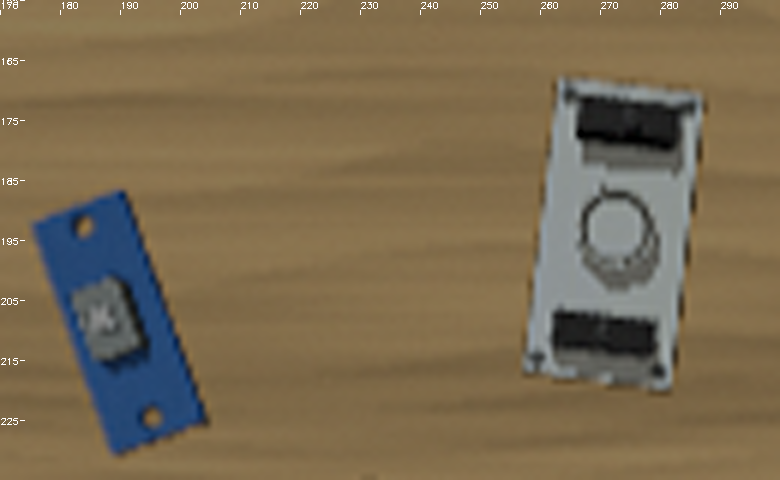

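The cup candidates by measured rim size are (344,191) at about 47 mm, (360,164) at about 62 mm and (371,197) at about 35 mm. Only (344,191) fits 48 mm, and the close crop confirms it. Next, coarse poses of the base and cover.

```bash
python3 - <<'E'
from h import *
c=cam('top')
k=lambda a:np.array(a)/6+[170,155]-0.42
def rect(p,n):
    p=back(c,k(p),12); ctr=p.mean(0); ax=(p[0]+p[1]-p[2]-p[3])/2; ay=(p[1]+p[2]-p[0]-p[3])/2
    print(n,ctr.round(1),np.linalg.norm(ax).round(1),np.linalg.norm(ay).round(1),'yaw',np.degrees(np.arctan2(ax[1],ax[0])).round(2),'y-90',np.degrees(np.arctan2(ay[1],ay[0])).round(2))
rect([(558,78),(703,95),(668,390),(527,375)],'base')
rect([(33,222),(125,190),(207,423),(115,455)],'cover')
h=back(c,k([(84,226),(152,416)]),12);d=h[0]-h[1];print('holes',h.mean(0),np.linalg.norm(d),np.degrees(np.arctan2(d[1],d[0])))
s=sense();R=s['orientation'];print(R.T@(cam('wrist')['origin']-s['tcp_pos']))
E
```

```text
base [556.6 -13.4  12. ] 181.1 87.2 yaw -6.72 y-90 -96.64
cover [504.  286.7  12. ] 150.6 59.2 yaw 20.15 y-90 -70.98
holes [504.83774808 287.82983686  12.        ] 123.03029405878085 20.454999984637833
[69.99640291 -0.98096481 30.72311872]
```

```bash
cat >> h.py <<'E'
from scipy.spatial.transform import Rotation as Ro
def Rt(yaw):  # tool x at yaw, z down
    a=np.radians(yaw); return np.array([[np.cos(a),np.sin(a),0],[np.sin(a),-np.cos(a),0],[0,0,-1]])
def go(p,yaw):
    s=sense();R=s['orientation'];print('turn',Ro.from_matrix(R.T@Rt(yaw)).as_rotvec().round(4),'shift_m',(R.T@(np.array(p)-s['tcp_pos'])/1000).round(4),'t',s['time'],'g',s['grip_width'],'F',s['contact_force'].round(1))
E
python3 -c "
from h import *
go([564,-270,350],-6.7)"
```

```text
turn [-1.400e-03  4.000e-04  5.248e-01] shift_m [ 0.4107 -0.1782  0.0541] t 0.15 g 0.9994198767470095 F [-0.5 -0.5  0.2]
```

Request:
send_rows(
  plan=[
    [[0, 0, 0.525], [0.411, -0.178, 0.054], 100],
    [[0, 0, 0.525], [0.411, -0.178, 0.054], 100],
    [[0, 0, 0.525], [0.411, -0.178, 0.054], 100],
    [[0, 0, 0.525], [0.411, -0.178, 0.054], 100],
    [[0, 0, 0.525], [0.411, -0.178, 0.054], 100],
    [[0, 0, 0.525], [0.411, -0.178, 0.054], 100],
    [[0, 0, 0.525], [0.411, -0.178, 0.054], 100],
    [[0, 0, 0.525], [0.411, -0.178, 0.054], 100],
    [[0, 0, 0.525], [0.411, -0.178, 0.054], 100],
    [[0, 0, 0.525], [0.411, -0.178, 0.054], 100],
  ],
)

```text
time: 1.15
tcp_pos: [568.7, -262.2, 349.5]
orientation: [[0.994, -0.105, 0.001], [-0.105, -0.994, 0.006], [0.001, -0.006, -1.0]]
contact_force: [0.5, 1.3, -0.5]
grip_width: 0.998
```

```bash
python3 -c "
from h import *
go([564,-270,350],-6.7)
print(sense()['tcp_pos'],sense()['joint_positions'])"
```

```text
turn [-0.0056 -0.0006  0.0113] shift_m [-0.0038  0.0083 -0.0006] t 1.15 g 0.9982779705042448 F [ 0.5  1.3 -0.5]
[ 568.65496722 -262.18662962  349.48572697] [ 34.92630249  18.04448986 -15.34681093  90.48739299   4.60364272
  72.17257746 -77.16691993]
```

Request:
send_rows(
  plan=[
    [[0, 0, 0], [0, 0, 0], 100],
    [[0, 0, 0], [0, 0, 0], 100],
    [[0, 0, 0], [0, 0, 0], 100],
  ],
)

```text
time: 1.45
tcp_pos: [563.2, -272.6, 350.8]
orientation: [[0.993, -0.121, -0.001], [-0.121, -0.993, -0.001], [-0.0, 0.001, -1.0]]
contact_force: [-0.4, 0.3, -0.3]
grip_width: 0.999
```

```bash
python3 -c "
from h import *
go([564,-270,350],-6.7)
print(sense()['tcp_pos'])
c,im=shot('wrist','pics/w1.png')
np.save('pics/w1.npy',c,allow_pickle=True)
hsv=cv2.cvtColor(im,cv2.COLOR_RGB2HSV)
m=cv2.inRange(hsv,(45,90,30),(85,255,255))
n,l,st,ce=cv2.connectedComponentsWithStats(m)
for i in range(1,n):
    if st[i,4]>100: print(st[i],ce[i],back(c,ce[i],38))
"
```

```text
turn [ 0.0013  0.0004 -0.0039] shift_m [ 0.0005 -0.0027  0.0008] t 1.45 g 0.9990208164639512 F [-0.4  0.3 -0.3]
[ 563.19993809 -272.61194675  350.81206135]
[ 271   43   69   73 3974] [305.33215903  79.02340211] [[ 657.29832801 -329.43554528   38.        ]]
[ 233  162   46   47 1676] [255.46778043 185.13305489] [[ 562.26333072 -271.13058271   38.        ]]
[330 174  36  34 908] [347.53414097 190.14537445] [[ 545.46735387 -364.57441395   38.        ]]
```

View pics/w1.png

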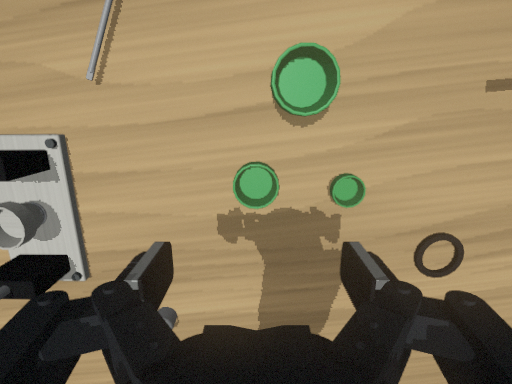

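The wrist view has the target cup at (256,185), with the larger one at (306,79) and the smaller at (348,190). Back-projection gives (562,-271), which agrees with the top and scene views. Descending to grip the collar.

Request:
send_rows(
  plan=[
    [[0, 0, -0.004], [-0.001, -0.0015, 0.05], 100],
    [[0, 0, -0.004], [-0.001, -0.0015, 0.1], 100],
    [[0, 0, -0.004], [-0.001, -0.0015, 0.13], 100],
    [[0, 0, -0.004], [-0.001, -0.0015, 0.15], 100],
    [[0, 0, -0.004], [-0.001, -0.0015, 0.158], 100],
    [[0, 0, -0.004], [-0.001, -0.0015, 0.158], 100],
    [[0, 0, -0.004], [-0.001, -0.0015, 0.158], 100],
  ],
)

```text
time: 2.2
tcp_pos: [564.0, -269.6, 194.1]
orientation: [[0.993, -0.114, 0.002], [-0.114, -0.993, -0.001], [0.002, 0.001, -1.0]]
contact_force: [0.5, 0.1, 0.6]
grip_width: 1.0
```

```bash
python3 -c "
from h import *
go([562.3,-271,192],-6.7)
c,im=shot('wrist','pics/w2.png')
"
```

```text
turn [ 0.001  -0.002   0.0027] shift_m [-0.0015  0.0016  0.0021] t 2.2 g 0.9996489291584069 F [0.5 0.1 0.6]
```

View pics/w2.png

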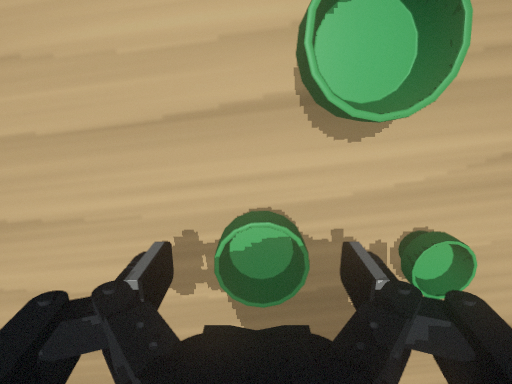

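The cup sits between the pads, with its rim centre at (262,262), which works out to tool x ≈ 0. Closing now.

Request:
send_rows(
  plan=[
    [[0, 0, 0], [0, 0, 0.001], 0],
    [[0, 0, 0], [0, 0, 0.001], 0],
    [[0, 0, 0], [0, 0, 0.001], 0],
    [[0, 0, 0], [0, 0, 0.001], 0],
    [[0, 0, 0], [0, 0, 0.001], 0],
    [[0, 0, 0], [0, 0, 0.001], 0],
    [[0, 0, 0], [0, 0, 0.001], 0],
    [[0, 0, 0], [0, 0, 0.001], 0],
  ],
)

```text
time: 3.05
tcp_pos: [564.1, -268.9, 193.3]
orientation: [[0.994, -0.113, 0.001], [-0.113, -0.994, -0.001], [0.001, 0.001, -1.0]]
contact_force: [-1.2, 1.3, 5.3]
grip_width: 0.512
```

```bash
python3 -c "
from h import *
go([562.3,-271,192],-6.7)
print(sense()['tcp_pos'])
c,im=shot('wrist','pics/w3.png')
"
```

```text
turn [ 0.0009 -0.0014  0.0038] shift_m [-0.0015  0.0023  0.0013] t 3.05 g 0.5117976659332524 F [-1.2  1.3  5.3]
[ 564.08777174 -268.90195448  193.31222606]
```

View pics/w3.png

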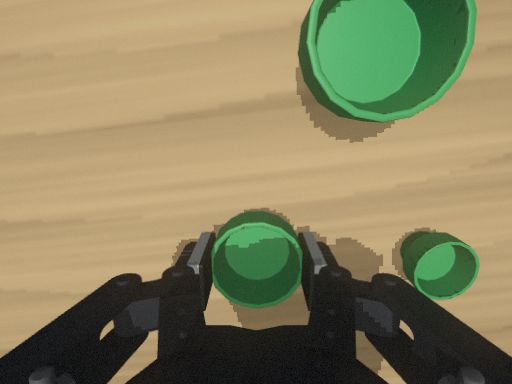

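Gripped at 0.512. Lifting, then moving to a hover short of the base so the wrist camera can measure it.

```bash
python3 -c "
from h import *
go([480,-10,340],-6.7)
"
```

```text
turn [ 0.0008 -0.0015  0.0037] shift_m [-0.1126 -0.2476 -0.1471] t 3.1 g 0.5154032325074117 F [-2.3  0.9  7.3]
```

Request:
send_rows(
  plan=[
    [[0, 0, 0], [0, 0, -0.04], 0],
    [[0, 0, 0], [0, 0, -0.09], 0],
    [[0, 0, 0], [-0.01, -0.03, -0.13], 0],
    [[0, 0, 0.003], [-0.04, -0.07, -0.147], 0],
    [[0, 0, 0.003], [-0.06, -0.12, -0.147], 0],
    [[0, 0, 0.003], [-0.08, -0.16, -0.147], 0],
    [[0, 0, 0.003], [-0.1, -0.2, -0.147], 0],
    [[0, 0, 0.003], [-0.11, -0.23, -0.147], 0],
    [[0, 0, 0.003], [-0.112, -0.247, -0.147], 0],
    [[0, 0, 0.003], [-0.112, -0.247, -0.147], 0],
  ],
)

```text
time: 4.1
tcp_pos: [479.9, -7.5, 339.2]
orientation: [[0.994, -0.11, 0.001], [-0.11, -0.994, 0.0], [0.001, -0.0, -1.0]]
contact_force: [-0.0, -0.2, -0.1]
grip_width: 0.514
```

Request:
send_rows(
  plan=[
    [[0, 0, 0], [0, 0, 0], 0],
    [[0, 0, 0], [0, 0, 0], 0],
    [[0, 0, 0], [0, 0, 0], 0],
    [[0, 0, 0], [0, 0, 0], 0],
  ],
)

```text
time: 4.5
tcp_pos: [480.4, -11.6, 338.5]
orientation: [[0.993, -0.118, -0.0], [-0.118, -0.993, 0.0], [-0.0, -0.0, -1.0]]
contact_force: [-0.1, 0.1, -0.9]
grip_width: 0.519
```

```bash
python3 -c "
from h import *
go([480,-10,340],-6.7)
s=sense();print(s['tcp_pos'],s['qd'].round(1))
c,im=shot('wrist','pics/w4.png')
np.save('pics/w4.npy',c,allow_pickle=True)
cv2.imwrite('pics/w4b.png',cv2.resize(cv2.imread('pics/w4.png')[0:230,80:440],None,fx=2.2,fy=2.2,interpolation=cv2.INTER_CUBIC))
"
```

```text
turn [-0.      0.0003 -0.001 ] shift_m [-0.0006 -0.0016 -0.0015] t 4.5 g 0.5189621185201707 F [-0.1  0.1 -0.9]
[480.37323237 -11.63349405 338.5457129 ] [-0.1 -0.1 -0.4  0.  -0.1  0.  -0.1]
```

View pics/w4.png

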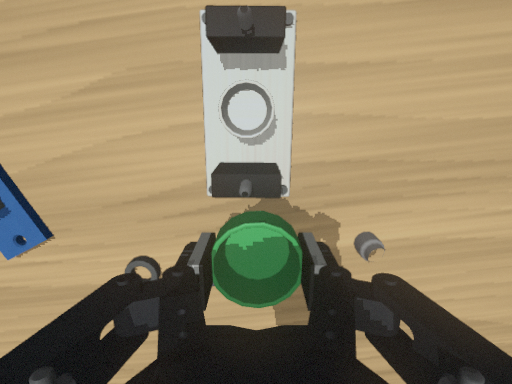

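View pics/w4b.png

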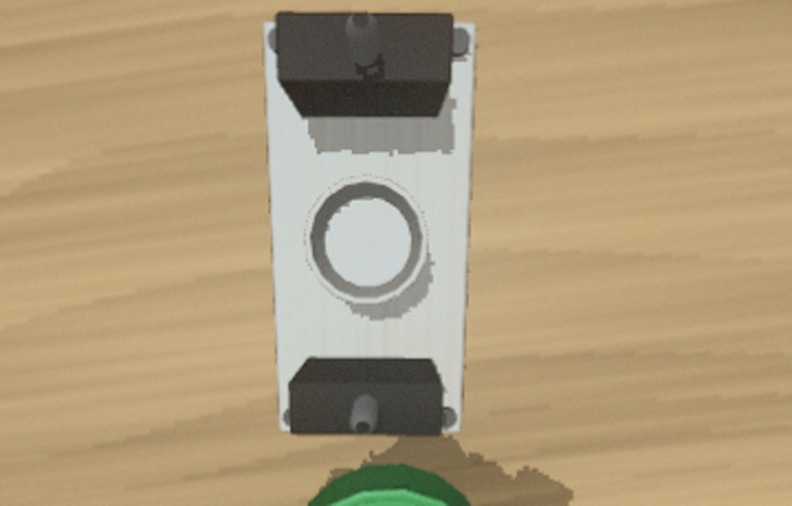

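```bash
python3 - <<'E'
from h import *
c=np.load('pics/w4.npy',allow_pickle=True).item()
k=lambda a:np.array(a)/2.2+[80,0]-0.27
b=lambda a,z:back(c,k(a),z)
F=b([(275,12),(453,15),(452,80),(277,78)],71);N=b([(292,382),(441,385),(440,434),(290,432)],71)
print('walls',F.mean(0),N.mean(0),np.linalg.norm(F[0]-F[1]),np.linalg.norm(N[0]-N[1]),np.linalg.norm(F[0]-F[3]),np.linalg.norm(N[0]-N[3]))
d=F.mean(0)-N.mean(0);print('mid',(F+N).mean(0)/2,np.linalg.norm(d),np.degrees(np.arctan2(d[1],d[0])))
t=b([(361,16),(362,426)],101);d=t[0]-t[1];print('tips',t,t.mean(0),np.linalg.norm(d),np.degrees(np.arctan2(d[1],d[0])))
r=b([(304,239),(428,239),(366,175),(366,303),(366,240)],58);print('rim',r[-1],np.linalg.norm(r[0]-r[1]),np.linalg.norm(r[2]-r[3]),r[:4].mean(0))
e=b([(265,22),(476,24),(461,432),(280,430)],12);print('foot',e.mean(0),np.linalg.norm(e[0]-e[1]),np.linalg.norm(e[0]-e[3]),np.degrees(np.arctan2(*((e[0]+e[1]-e[2]-e[3])[[1,0]]))))
# cup held position at current
s=sense();print(s['tcp_pos'])
E
```

```text
walls [616.43988705 -18.75323017  71.        ] [491.47155488  -3.12607543  71.        ] 59.38799950950289 57.48671935439102 20.030050868018314 20.149952427679935
mid [553.95572097 -10.9396528   71.        ] 125.94162144209113 -7.12777601681048
tips [[615.98888499 -18.86719398 101.        ]
 [492.84068863  -3.06340757 101.        ]] [554.41478681 -10.96530077 101.        ] 124.1581166602555 -7.312879999802446
rim [554.22984097 -10.88002782  58.        ] 47.466646064900836 47.099037875540255 [554.31085377 -10.88630699  58.        ]
foot [553.54017226 -11.22039042  12.        ] 88.23785379470863 177.54145026743234 -7.24280172607621
[480.34199623 -11.43473159 338.55395927]
```

```bash
python3 - <<'E'
from h import *
c=np.load('pics/w4.npy',allow_pickle=True).item()
s=sense()
im=cv2.imread('pics/w4.png');hsv=cv2.cvtColor(im,cv2.COLOR_BGR2HSV)
crop('pics/w4.png',195,200,315,320,6,'pics/c4.png')
z=s['tcp_pos'][2]-155.3
p=back(c,[256.5,264.5],z)[0]; print(p, (s['orientation'].T@(p-s['tcp_pos'])))
go([554.3,-10.9,300],-7.2)
E
```

```text
[478.69748866 -10.63686866 183.25395927] [ -1.67272568  -0.60033408 155.30058782]
turn [0.     0.0003 0.008 ] shift_m [ 0.0734 -0.0092  0.0385] t 4.55 g 0.5152559204313721 F [-0.1  0.1  0.5]
```

View pics/c4.png

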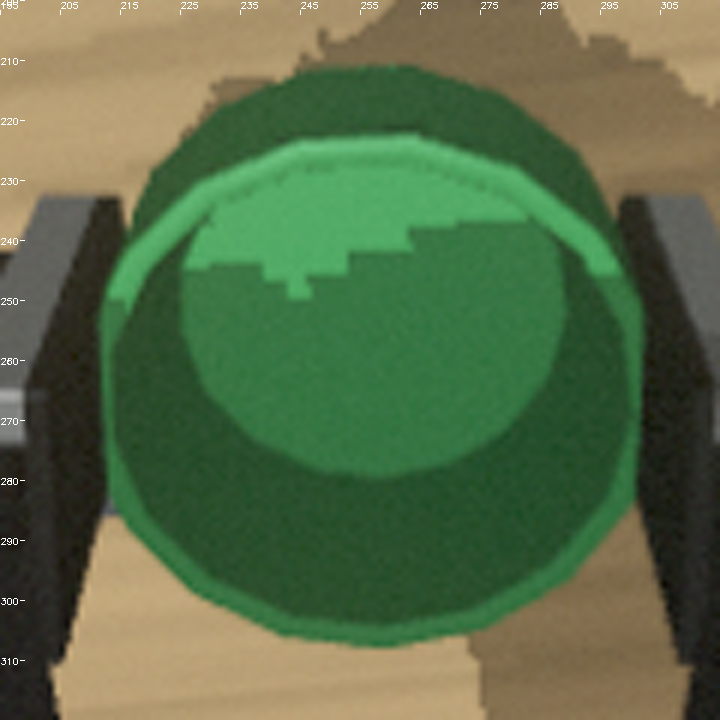

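Request:
send_rows(
  plan=[
    [[0, 0, 0.008], [0.03, -0.004, 0.01], 0],
    [[0, 0, 0.008], [0.06, -0.008, 0.02], 0],
    [[0, 0, 0.008], [0.0752, -0.0088, 0.035], 0],
    [[0, 0, 0.008], [0.0752, -0.0088, 0.0385], 0],
    [[0, 0, 0.008], [0.0752, -0.0088, 0.0385], 0],
    [[0, 0, 0.008], [0.0752, -0.0088, 0.0385], 0],
    [[0, 0, 0.008], [0.0752, -0.0088, 0.0385], 0],
    [[0, 0, 0.008], [0.0752, -0.0088, 0.0385], 0],
  ],
)

```text
time: 5.35
tcp_pos: [555.7, -10.6, 301.0]
orientation: [[0.992, -0.124, 0.001], [-0.124, -0.992, -0.001], [0.001, 0.001, -1.0]]
contact_force: [0.4, 0.2, 0.4]
grip_width: 0.519
```

```bash
python3 - <<'E'
from h import *
go([556,-11.5,233.3],-7.2)
c,im=shot('wrist','pics/w5.png')
E
```

```text
turn [ 0.0005 -0.0013  0.0015] shift_m [0.0003 0.0008 0.0677] t 5.35 g 0.5192825722370953 F [0.4 0.2 0.4]
```

View pics/w5.png

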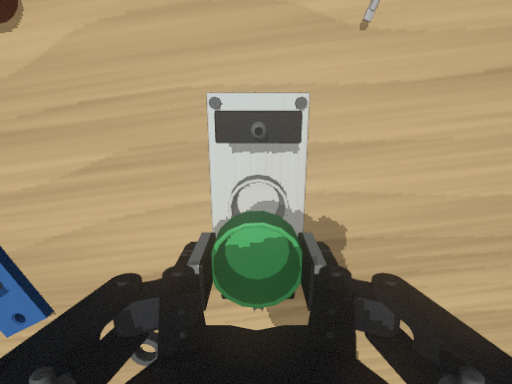

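The cup is centred over the spring cup in line with the dowels: the dowel is at column 258, the spring cup at 258 and the green cup at 257. Lowering it.

Request:
send_rows(
  plan=[
    [[0, 0, 0.0015], [0, 0.0008, 0.02], 0],
    [[0, 0, 0.0015], [0, 0.0008, 0.04], 0],
    [[0, 0, 0.0015], [0, 0.0008, 0.05], 0],
    [[0, 0, 0.0015], [0, 0.0008, 0.057], 0],
    [[0, 0, 0.0015], [0, 0.0008, 0.062], 0],
    [[0, 0, 0.0015], [0, 0.0008, 0.065], 0],
    [[0, 0, 0.0015], [0, 0.0008, 0.067], 0],
    [[0, 0, 0.0015], [0, 0.0008, 0.067], 0],
    [[0, 0, 0.0015], [0, 0.0008, 0.067], 0],
  ],
)

```text
time: 6.3
tcp_pos: [556.0, -11.4, 233.6]
orientation: [[0.992, -0.125, 0.001], [-0.125, -0.992, -0.0], [0.001, 0.0, -1.0]]
contact_force: [0.3, 0.3, -1.2]
grip_width: 0.516
```

```bash
python3 - <<'E'
from h import *
go([556,-11.5,233.3],-7.2)
c,im=shot('wrist','pics/w6.png')
c,im=shot('scene','pics/s6.png')
crop('pics/s6.png',200,150,280,240,8,'pics/s6b.png')
E
```

```text
turn [ 0.0001 -0.0006 -0.    ] shift_m [-0.      0.0001  0.0003] t 6.3 g 0.5157442005045849 F [ 0.3  0.3 -1.2]
```

View pics/w6.png

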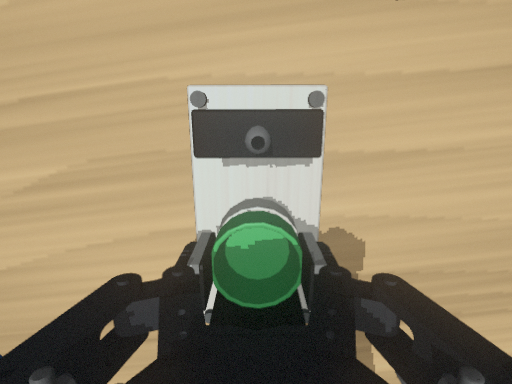

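View pics/s6b.png

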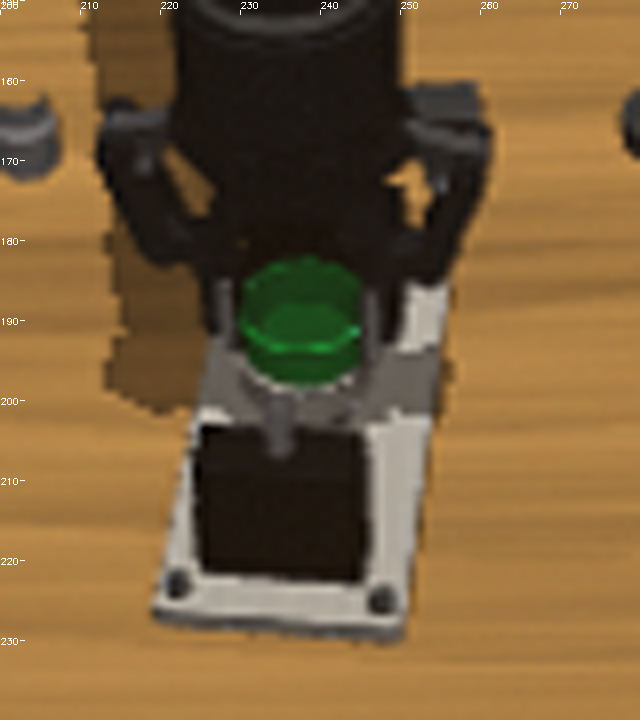

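There's no contact yet. I'll press a little further until the floor is felt.

Request:
send_rows(
  plan=[
    [[0, 0, 0], [0, 0, 0.001], 0],
    [[0, 0, 0], [0, 0, 0.002], 0],
    [[0, 0, 0], [0, 0, 0.002], 0],
  ],
)

```text
time: 6.7
tcp_pos: [556.3, -11.4, 232.4]
orientation: [[0.992, -0.125, 0.001], [-0.125, -0.992, -0.0], [0.001, 0.0, -1.0]]
contact_force: [-1.7, -0.5, 6.7]
grip_width: 0.513
```

Contact is felt at the expected height (TCP 232.4 against a predicted 233.3). Releasing.

Request:
send_rows(
  plan=[
    [[0, 0, 0], [0, 0, 0], 100],
    [[0, 0, 0], [0, 0, 0], 100],
    [[0, 0, 0], [0, 0, 0], 100],
    [[0, 0, 0], [0, 0, 0], 100],
    [[0, 0, 0], [0, 0, 0], 100],
    [[0, 0, 0], [0, 0, 0], 100],
    [[0, 0, 0], [0, 0, 0], 100],
  ],
)

```text
time: 7.4
tcp_pos: [555.9, -11.4, 231.1]
orientation: [[0.992, -0.125, -0.0], [-0.125, -0.992, -0.0], [-0.0, 0.0, -1.0]]
contact_force: [-0.6, -0.9, 0.6]
grip_width: 0.997
```

Request:
send_rows(
  plan=[
    [[0, 0, 0], [0, 0, -0.03], 100],
    [[0, 0, 0], [0, 0, -0.07], 100],
    [[0, 0, 0], [-0.02, 0, -0.11], 100],
    [[0, 0, 0], [-0.05, 0, -0.11], 100],
    [[0, 0, 0], [-0.07, 0, -0.11], 100],
    [[0, 0, 0], [-0.07, 0, -0.11], 100],
    [[0, 0, 0], [-0.07, 0, -0.11], 100],
    [[0, 0, 0], [-0.07, 0, -0.11], 100],
  ],
)

```text
time: 8.2
tcp_pos: [487.0, -2.8, 341.2]
orientation: [[0.992, -0.126, 0.001], [-0.126, -0.992, 0.0], [0.001, -0.0, -1.0]]
contact_force: [0.3, -0.3, 0.3]
grip_width: 0.998
```

```bash
python3 - <<'E'
from h import *
go([556,-11.5,233.3],-7.2)
c,im=shot('wrist','pics/w7.png')
np.save('pics/w7.npy',c,allow_pickle=True)
cv2.imwrite('pics/w7b.png',cv2.resize(cv2.imread('pics/w7.png')[0:230,80:440],None,fx=2.2,fy=2.2,interpolation=cv2.INTER_CUBIC))
E
```

```text
turn [-0.0002 -0.0006 -0.0002] shift_m [ 0.0694 -0.      0.108 ] t 8.2 g 0.9983284042552933 F [ 0.3 -0.3  0.3]
```

View pics/w7b.png

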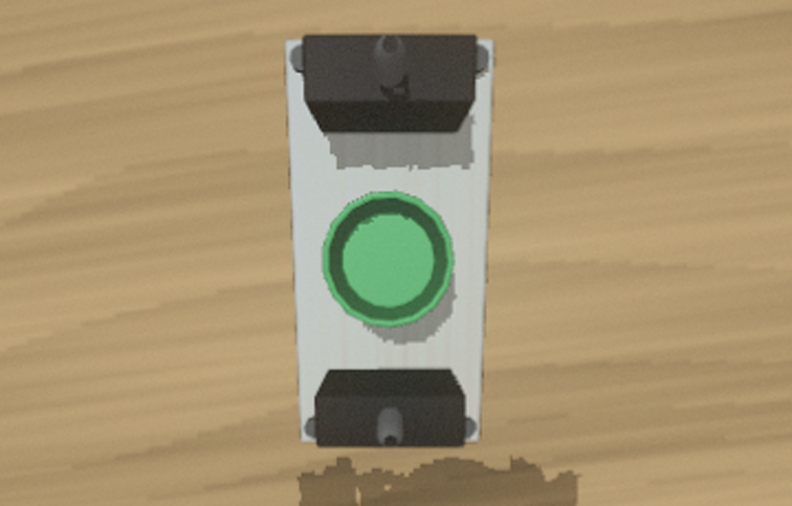

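```bash
python3 - <<'E'
from h import *
c=np.load('pics/w7.npy',allow_pickle=True).item()
k=lambda a:np.array(a)/2.2+[80,0]-0.27
b=lambda a,z:back(c,k(a),z)
r=b([(322,258),(455,258),(388,190),(388,327)],78);print('rim',r.mean(0),np.linalg.norm(r[0]-r[1]),np.linalg.norm(r[2]-r[3]))
t=b([(389,41),(390,440)],101);d=t[0]-t[1];print('tips',t.mean(0),np.linalg.norm(d),np.degrees(np.arctan2(d[1],d[0])))
F=b([(303,35),(477,37),(474,101),(305,100)],71);N=b([(316,392),(465,394),(465,446),(316,446)],71)
d=F.mean(0)-N.mean(0);print('mid',(F+N).mean(0)/2,np.linalg.norm(d),np.degrees(np.arctan2(d[1],d[0])))
go([505,287,340],20.3)
E
```

```text
rim [553.22898888 -10.18666209  78.        ] 47.75677667800434 47.65700715952241
tips [554.41152796 -10.77592007 101.        ] 124.24673570830913 -7.091354613097025
mid [554.08463837 -11.00689869  71.        ] 125.19872731274572 -7.098723999477547
turn [-3.000e-04 -2.000e-04 -4.801e-01] shift_m [-0.0186 -0.2898  0.0012] t 8.25 g 0.9986811378850456 F [ 0.4 -1.3 -0.1]
```

The cup is nested to about 1.2 mm, with its rim at the nested height (the size agrees). Now to the cover.

Request:
send_rows(
  plan=[
    [[0, 0, -0.08], [-0.002, -0.04, 0], 100],
    [[0, 0, -0.16], [-0.005, -0.09, 0], 100],
    [[0, 0, -0.24], [-0.008, -0.14, 0], 100],
    [[0, 0, -0.32], [-0.012, -0.19, 0], 100],
    [[0, 0, -0.4], [-0.015, -0.23, 0], 100],
    [[0, 0, -0.48], [-0.0186, -0.27, 0], 100],
    [[0, 0, -0.48], [-0.0186, -0.2898, 0], 100],
    [[0, 0, -0.48], [-0.0186, -0.2898, 0], 100],
    [[0, 0, -0.48], [-0.0186, -0.2898, 0], 100],
    [[0, 0, -0.48], [-0.0186, -0.2898, 0], 100],
  ],
)

```text
time: 9.25
tcp_pos: [505.0, 285.7, 340.7]
orientation: [[0.939, 0.345, -0.001], [0.345, -0.939, -0.001], [-0.001, 0.001, -1.0]]
contact_force: [-0.2, -0.2, -0.2]
grip_width: 0.995
```

Request:
send_rows(
  plan=[
    [[0, 0, 0], [0, 0, 0], 100],
    [[0, 0, 0], [0, 0, 0], 100],
    [[0, 0, 0], [0, 0, 0], 100],
  ],
)

```text
time: 9.55
tcp_pos: [504.5, 286.5, 341.3]
orientation: [[0.938, 0.346, 0.0], [0.346, -0.938, -0.0], [0.0, 0.001, -1.0]]
contact_force: [0.2, -0.0, 0.1]
grip_width: 1.004
```

```bash
python3 - <<'E'
from h import *
go([505,287,340],20.3)
s=sense();print(s['tcp_pos'],s['qd'].round(1),s['joint_positions'].round(1))
c,im=shot('wrist','pics/w8.png')
np.save('pics/w8.npy',c,allow_pickle=True)
cv2.imwrite('pics/w8b.png',cv2.resize(cv2.imread('pics/w8.png')[60:290,126:386],None,fx=3,fy=3,interpolation=cv2.INTER_CUBIC)[:600])
E
```

```text
turn [ 0.0005 -0.0003 -0.0012] shift_m [ 0.0006 -0.0003  0.0013] t 9.55 g 1.0036778430621334 F [ 0.2 -0.   0.1]
[504.5188311  286.50809291 341.33925466] [-0.2  0.1 -0.3 -0.   0.   0.1  0.1] [   2.3   16.3  -40.5   97.    11.2   70.8 -110.5]
```

View pics/w8.png

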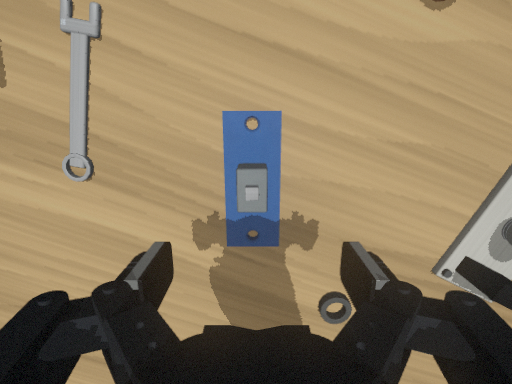

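View pics/w8b.png

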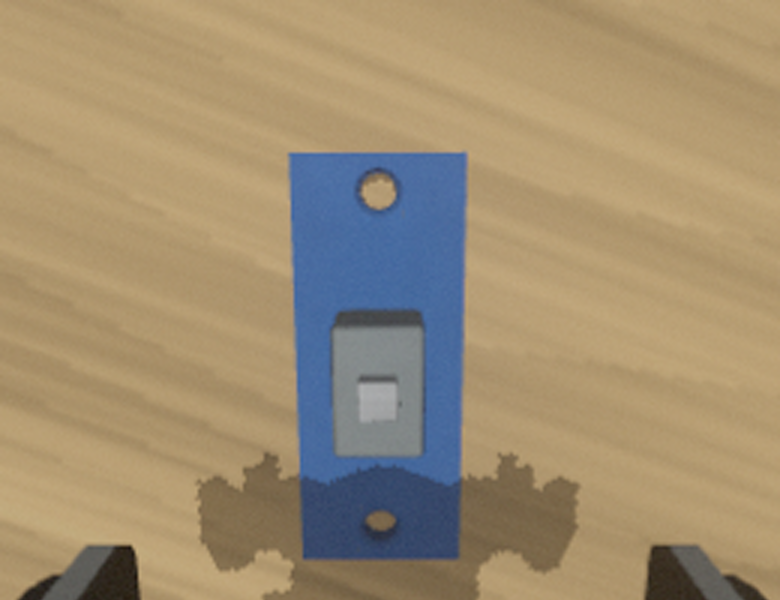

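```bash
python3 - <<'E'
from h import *
c=np.load('pics/w8.npy',allow_pickle=True).item()
k=lambda a:np.array(a)/3+[126,60]-0.33
b=lambda a,z:back(c,k(a),z)
def rect(p,z,n):
    p=b(p,z); ax=(p[0]+p[1]-p[2]-p[3])/2; ay=(p[1]+p[2]-p[0]-p[3])/2
    print(n,p.mean(0).round(1),np.linalg.norm(ax).round(1),np.linalg.norm(ay).round(1),'yaw',np.degrees(np.arctan2(ax[1],ax[0])).round(2),'y',np.degrees(np.arctan2(ay[1],ay[0])).round(2))
rect([(289,153),(467,153),(459,559),(304,559)],12,'plate')
rect([(333,325),(424,325),(424,457),(335,457)],46,'block')
h=b([(378.5,190),(380.5,521.5)],12);d=h[0]-h[1];print('holes',h.mean(0),np.linalg.norm(d),np.degrees(np.arctan2(d[1],d[0])))
go([506,287.5,185],20.3)
E
```

```text
plate [500.8 290.8  12. ] 149.6 59.7 yaw 20.44 y -69.83
block [501.5 290.8  46. ] 43.9 28.9 yaw 20.36 y -69.83
holes [502.45174761 291.49999469  12.        ] 121.90746088843389 20.287669994179584
turn [ 0.0004 -0.0003 -0.0008] shift_m [ 0.0017 -0.0003  0.1563] t 9.6 g 1.0007495989082704 F [-0.7  0.3 -1. ]
```

Hole spacing is 121.9 mm (nominal 124), the plate measures 149.6 x 59.7 mm and the yaw is 20.3°, so this is the cover at (501.3, 290.9).

```bash
python3 - <<'E'
from h import *
go([501.3,290.9,189],20.3)
E
```

```text
turn [ 0.0004 -0.0003 -0.0008] shift_m [-0.0015 -0.0051  0.1523] t 9.6 g 1.0007495989082704 F [-0.7  0.3 -1. ]
```

Request:
send_rows(
  plan=[
    [[0, 0, -0.001], [-0.0015, -0.0051, 0.03], 100],
    [[0, 0, -0.001], [-0.0015, -0.0051, 0.07], 100],
    [[0, 0, -0.001], [-0.0015, -0.0051, 0.1], 100],
    [[0, 0, -0.001], [-0.0015, -0.0051, 0.12], 100],
    [[0, 0, -0.001], [-0.0015, -0.0051, 0.135], 100],
    [[0, 0, -0.001], [-0.0015, -0.0051, 0.145], 100],
    [[0, 0, -0.001], [-0.0015, -0.0051, 0.15], 100],
    [[0, 0, -0.001], [-0.0015, -0.0051, 0.152], 100],
    [[0, 0, -0.001], [-0.0015, -0.0051, 0.152], 100],
    [[0, 0, -0.001], [-0.0015, -0.0051, 0.152], 100],
  ],
)

```text
time: 10.6
tcp_pos: [501.5, 291.7, 190.0]
orientation: [[0.938, 0.348, 0.001], [0.348, -0.938, 0.001], [0.002, 0.0, -1.0]]
contact_force: [-0.6, 0.8, -0.5]
grip_width: 1.004
```

```bash
python3 - <<'E'
from h import *
go([501.3,290.9,189],20.3)
shot('wrist','pics/w9.png')
E
```

```text
turn [ 0.     -0.0015  0.0009] shift_m [-0.0005  0.0007  0.001 ] t 10.6 g 1.003750895878993 F [-0.6  0.8 -0.5]
```

View pics/w9.png

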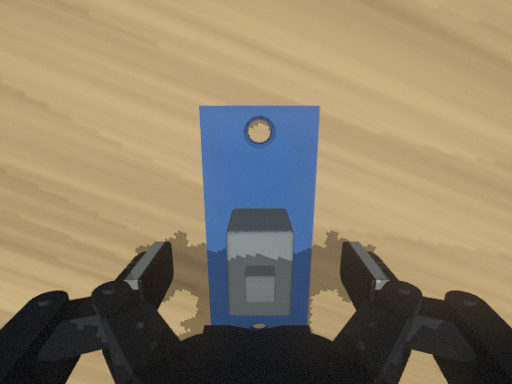

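The block is centred between the pads: block centre column 260, pad midpoint 257. Closing.

Request:
send_rows(
  plan=[
    [[0, 0, 0.0009], [-0.0005, 0.0007, 0.001], 0],
    [[0, 0, 0.0009], [-0.0005, 0.0007, 0.001], 0],
    [[0, 0, 0.0009], [-0.0005, 0.0007, 0.001], 0],
    [[0, 0, 0.0009], [-0.0005, 0.0007, 0.001], 0],
    [[0, 0, 0.0009], [-0.0005, 0.0007, 0.001], 0],
    [[0, 0, 0.0009], [-0.0005, 0.0007, 0.001], 0],
    [[0, 0, 0.0009], [-0.0005, 0.0007, 0.001], 0],
    [[0, 0, 0.0009], [-0.0005, 0.0007, 0.001], 0],
    [[0, 0, 0.0009], [-0.0005, 0.0007, 0.001], 0],
    [[0, 0, 0.0009], [-0.0005, 0.0007, 0.001], 0],
  ],
)

```text
time: 11.65
tcp_pos: [501.1, 290.7, 188.4]
orientation: [[0.938, 0.347, 0.0], [0.347, -0.938, 0.0], [0.0, 0.0, -1.0]]
contact_force: [1.4, -1.4, 3.9]
grip_width: 0.338
```

```bash
python3 - <<'E'
from h import *
go([501.3,290.9,189],20.3)
print(sense()['tcp_pos'])
shot('wrist','pics/w10.png')
E
```

```text
turn [ 0.0001 -0.0004  0.    ] shift_m [ 0.0003 -0.0001 -0.0006] t 11.65 g 0.3382406449515123 F [ 1.4 -1.4  3.9]
[501.08329605 290.68039491 188.40971659]
```

View pics/w10.png

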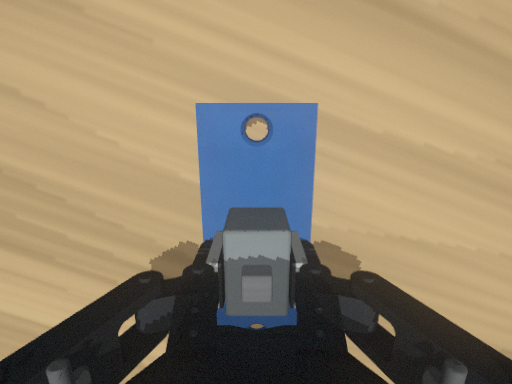

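Gripped at 0.338, with the front hole at (256.5,129). Next I compute the cover's offset in the hand, then lift and carry it.

```bash
python3 - <<'E'
from h import *
s=sense();c=cam('wrist');R=s['orientation']
im=cv2.imread('pics/w10.png')
crop('pics/w10.png',190,95,325,160,5,'pics/c10.png')
g=lambda uv,z:(R.T@(back(c,uv,z)[0]-s['tcp_pos'])).round(2)
print('hole',g([256.5,129],12),'corners',g([196,103],12),g([317.5,103],12))
print('block top',g([224.5,231.5],46),g([290,231.5],46),g([222,315],46),g([292,315],46))
go([554.3,-10.9,335],-7.15)
E
```

```text
hole [ 62.5   -0.91 176.45] corners [ 75.01 -30.51 176.45] [ 74.95  28.96 176.46]
block top [ 21.78 -14.54 142.43] [ 21.76  13.27 142.43] [-20.43 -17.11 142.4 ] [-20.46  15.61 142.41]
turn [-0.     -0.0005  0.4792] shift_m [-0.0547  0.3013 -0.1466] t 11.7 g 0.33954074599509415 F [-0.7  0.1  4.5]
```

View pics/c10.png

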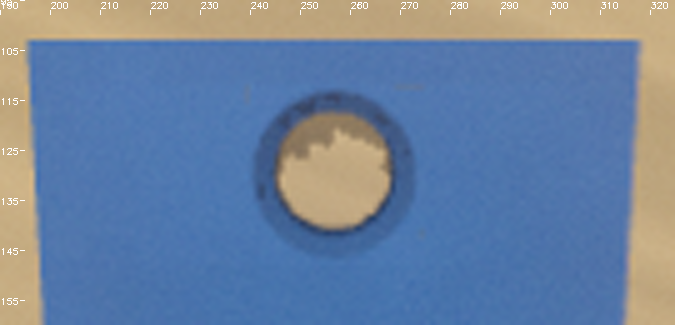

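Request:
send_rows(
  plan=[
    [[0, 0, 0], [0, 0, -0.03], 0],
    [[0, 0, 0], [0, 0, -0.07], 0],
    [[0, 0, 0], [0, 0, -0.11], 0],
    [[0, 0, 0.04], [-0.005, 0.03, -0.14], 0],
    [[0, 0, 0.12], [-0.015, 0.07, -0.147], 0],
    [[0, 0, 0.2], [-0.025, 0.11, -0.147], 0],
    [[0, 0, 0.28], [-0.035, 0.15, -0.147], 0],
    [[0, 0, 0.36], [-0.045, 0.19, -0.147], 0],
    [[0, 0, 0.42], [-0.05, 0.23, -0.147], 0],
    [[0, 0, 0.46], [-0.053, 0.26, -0.147], 0],
  ],
)

```text
time: 12.7
tcp_pos: [541.1, 25.3, 334.1]
orientation: [[0.994, -0.11, -0.002], [-0.11, -0.994, -0.001], [-0.002, 0.001, -1.0]]
contact_force: [0.6, 0.4, -3.1]
grip_width: 0.343
```

```bash
python3 - <<'E'
from h import *
go([553.9,-11.7,335],-7.2)
E
```

```text
turn [0.0013 0.0019 0.0156] shift_m [ 0.0168  0.0354 -0.0009] t 12.7 g 0.34316912651599946 F [ 0.6  0.4 -3.1]
```

Request:
send_rows(
  plan=[
    [[0, 0, 0.01], [0.005, 0.02, 0], 0],
    [[0, 0, 0.018], [0.008, 0.04, 0], 0],
    [[0, 0, 0.018], [0.008, 0.04, 0], 0],
    [[0, 0, 0.018], [0.008, 0.04, 0], 0],
    [[0, 0, 0.018], [0.008, 0.04, 0], 0],
    [[0, 0, 0.018], [0.008, 0.04, 0], 0],
  ],
)

```text
time: 13.3
tcp_pos: [545.1, -10.5, 335.2]
orientation: [[0.993, -0.12, -0.0], [-0.12, -0.993, 0.001], [-0.0, -0.001, -1.0]]
contact_force: [0.7, -0.3, -2.3]
grip_width: 0.343
```

```bash
python3 - <<'E'
from h import *
s=sense();print(s['tcp_pos'])
go([553.9,-11.7,310],-7.2)
c,im=shot('wrist','pics/w11.png')
np.save('pics/w11.npy',(c,s),allow_pickle=True)
E
```

```text
[545.09604757 -10.47165211 335.16143765]
turn [-0.0005  0.0002  0.005 ] shift_m [0.0089 0.0002 0.0252] t 13.3 g 0.34325143422558946 F [ 0.7 -0.3 -2.3]
```

View pics/w11.png

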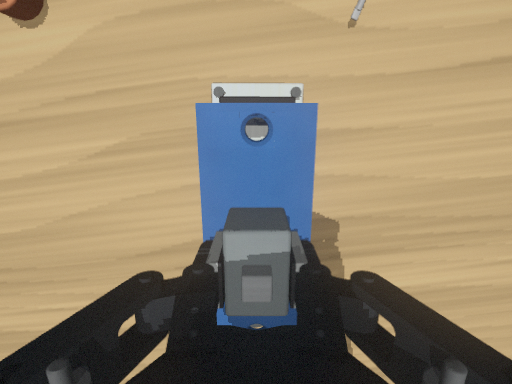

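The cover hasn't slipped, with the hole still at (256.5,129). Aligning above the dowels.

Request:
send_rows(
  plan=[
    [[0, 0, 0.005], [0.0089, 0.0002, 0.01], 0],
    [[0, 0, 0.005], [0.0089, 0.0002, 0.02], 0],
    [[0, 0, 0.005], [0.0089, 0.0002, 0.0252], 0],
    [[0, 0, 0.005], [0.0089, 0.0002, 0.0252], 0],
    [[0, 0, 0.005], [0.0089, 0.0002, 0.0252], 0],
    [[0, 0, 0.005], [0.0089, 0.0002, 0.0252], 0],
  ],
)

```text
time: 13.95
tcp_pos: [554.1, -13.5, 310.3]
orientation: [[0.992, -0.128, 0.0], [-0.128, -0.992, -0.0], [0.0, 0.0, -1.0]]
contact_force: [-1.4, 0.7, -1.5]
grip_width: 0.342
```

```bash
python3 - <<'E'
from h import *
s=sense();print(s['tcp_pos'])
go([553.9,-11.7,275],-7.2)
c,im=shot('wrist','pics/w12.png')
crop('pics/w12.png',190,65,325,165,5,'pics/c12.png')
shot('scene','pics/s12.png');crop('pics/s12.png',190,120,290,240,5,'pics/s12b.png')
E
```

```text
[554.06646079 -13.4684735  310.2684465 ]
turn [ 0.     -0.0005 -0.0029] shift_m [-0.0004 -0.0017  0.0353] t 13.95 g 0.3415669271348116 F [-1.4  0.7 -1.5]
```

View pics/c12.png

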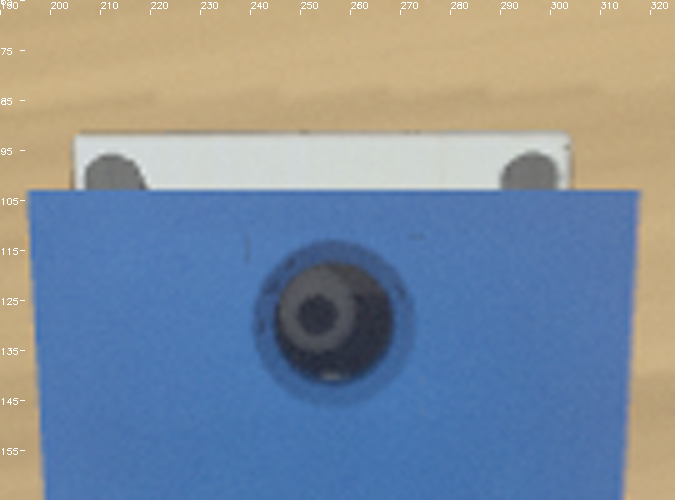

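View pics/s12b.png

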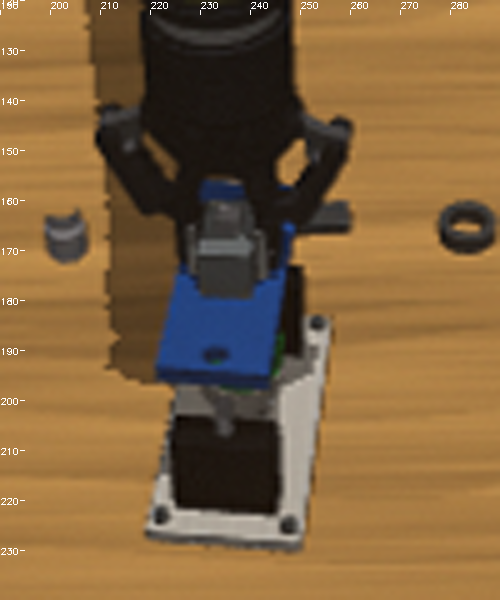

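The dowel tip shows through the front hole at (253,128), against the hole centre at (256.5,129). That matches the 1.7 mm lateral error in the measured pose. Checking it in numbers.

```bash
python3 - <<'E'
from h import *
s=sense();c=cam('wrist');R=s['orientation']
g=lambda uv,z:(R.T@(back(c,uv,z)[0]-s['tcp_pos'])).round(2)
print(s['tcp_pos'],'dowel',g([253,127.5],101),'hole',g([256.4,128.8],s['tcp_pos'][2]-176.4), back(c,[253,127.5],101))
go([553.9,-11.7,297],-7.2)
E
```

```text
[554.092326   -13.52002412 310.43866748] dowel [ 61.24  -2.9  209.49] hole [ 62.13  -0.82 176.45] [[615.3720657  -18.55356013 101.        ]]
turn [ 0.0001 -0.0008 -0.003 ] shift_m [-0.0004 -0.0018  0.0134] t 14.05 g 0.340023193547246 F [ 0.3  0.  -1.9]
```

Request:
send_rows(
  plan=[
    [[0, 0, -0.003], [-0.0006, -0.0018, 0.005], 0],
    [[0, 0, -0.003], [-0.0006, -0.0018, 0.01], 0],
    [[0, 0, -0.003], [-0.0006, -0.0018, 0.0125], 0],
    [[0, 0, -0.003], [-0.0006, -0.0018, 0.0125], 0],
    [[0, 0, -0.003], [-0.0006, -0.0018, 0.0125], 0],
    [[0, 0, -0.003], [-0.0006, -0.0018, 0.0125], 0],
  ],
)

```text
time: 14.65
tcp_pos: [553.7, -11.6, 297.6]
orientation: [[0.992, -0.125, 0.0], [-0.125, -0.992, -0.0], [0.0, 0.0, -1.0]]
contact_force: [-1.0, 0.5, -2.3]
grip_width: 0.342
```

```bash
python3 - <<'E'
from h import *
s=sense();print(s['tcp_pos'])
go([553.9,-11.7,275],-7.2)
c,im=shot('wrist','pics/w13.png')
crop('pics/w13.png',190,65,325,165,5,'pics/c13.png')
E
```

```text
[553.70173312 -11.63820759 297.62149156]
turn [ 0.0001 -0.0003  0.0001] shift_m [0.0002 0.     0.0226] t 14.65 g 0.3416363067311862 F [-1.   0.5 -2.3]
```

View pics/c13.png

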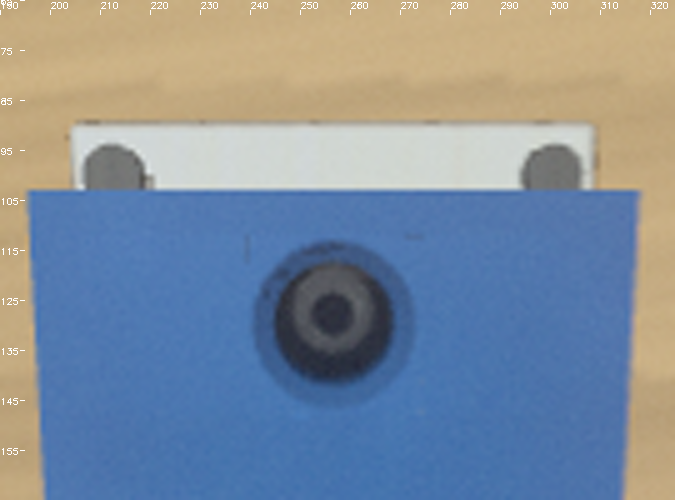

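The dowel is now concentric with the hole (both at column 256). Lowering onto the dowels and watching the force.

Request:
send_rows(
  plan=[
    [[0, 0, 0], [0.0001, 0, 0.004], 0],
    [[0, 0, 0], [0.0001, 0, 0.008], 0],
    [[0, 0, 0], [0.0001, 0, 0.012], 0],
    [[0, 0, 0], [0.0001, 0, 0.016], 0],
    [[0, 0, 0], [0.0001, 0, 0.016], 0],
  ],
)

```text
time: 15.2
tcp_pos: [553.4, -11.7, 280.6]
orientation: [[0.992, -0.125, -0.002], [-0.125, -0.992, 0.0], [-0.002, 0.0, -1.0]]
contact_force: [-0.8, -0.1, -2.5]
grip_width: 0.347
```

```bash
python3 - <<'E'
from h import *
s=sense();print(s['tcp_pos'],s['contact_force'],s['ft_torque'])
go([553.9,-11.7,259.4],-7.2)
c,im=shot('wrist','pics/w14.png')
crop('pics/w14.png',190,65,325,165,5,'pics/c14.png')
E
```

```text
[553.36615172 -11.71047571 280.57945064] [-0.84522678 -0.12630644 -2.50172415] [ 0.06697107 -0.00135117  0.02216196]
turn [0.0001 0.0016 0.0001] shift_m [ 0.0006 -0.0001  0.0212] t 15.2 g 0.34671154399257537 F [-0.8 -0.1 -2.5]
```

View pics/c14.png

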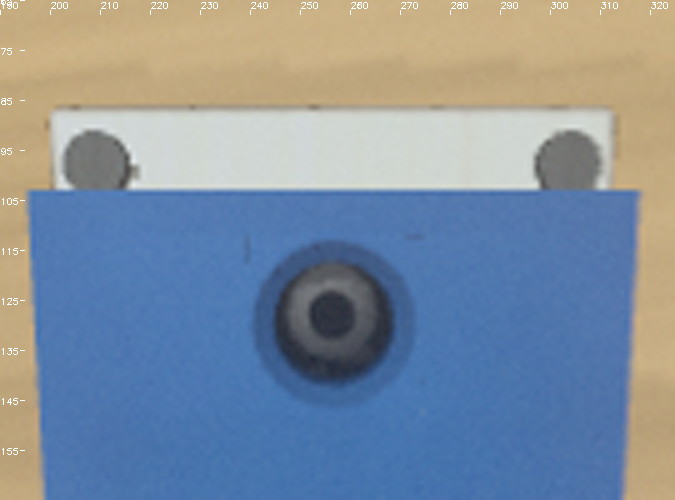

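The dowels are in the holes (plate bottom about 92 mm) with no side force. Continuing down against the spring.

Request:
send_rows(
  plan=[
    [[0, 0, 0], [0.0003, 0, 0.005], 0],
    [[0, 0, 0], [0.0003, 0, 0.009], 0],
    [[0, 0, 0], [0.0003, 0, 0.012], 0],
    [[0, 0, 0], [0.0003, 0, 0.014], 0],
    [[0, 0, 0], [0.0003, 0, 0.014], 0],
    [[0, 0, 0], [0.0003, 0, 0.014], 0],
  ],
)

```text
time: 15.85
tcp_pos: [554.1, -11.7, 267.5]
orientation: [[0.992, -0.125, 0.0], [-0.125, -0.992, -0.0], [0.0, 0.0, -1.0]]
contact_force: [-0.2, -0.4, -1.5]
grip_width: 0.337
```

Request:
send_rows(
  plan=[
    [[0, 0, 0], [0, 0, 0.002], 0],
    [[0, 0, 0], [0, 0, 0.004], 0],
    [[0, 0, 0], [0, 0, 0.006], 0],
    [[0, 0, 0], [0, 0, 0.007], 0],
    [[0, 0, 0], [0, 0, 0.007], 0],
    [[0, 0, 0], [0, 0, 0.007], 0],
  ],
)

```text
time: 16.45
tcp_pos: [554.4, -11.6, 262.1]
orientation: [[0.992, -0.125, 0.001], [-0.125, -0.992, -0.001], [0.001, 0.0, -1.0]]
contact_force: [-2.3, -0.6, 7.9]
grip_width: 0.338
```

Request:
send_rows(
  plan=[
    [[0, 0, 0], [0, 0, 0.001], 0],
    [[0, 0, 0], [0, 0, 0.002], 0],
    [[0, 0, 0], [0, 0, 0.003], 0],
    [[0, 0, 0], [0, 0, 0.003], 0],
    [[0, 0, 0], [0, 0, 0.003], 0],
  ],
)

```text
time: 16.95
tcp_pos: [554.4, -11.5, 259.6]
orientation: [[0.992, -0.125, 0.001], [-0.125, -0.992, -0.001], [0.001, 0.001, -1.0]]
contact_force: [-4.0, -0.2, 11.0]
grip_width: 0.34
```

Request:
send_rows(
  plan=[
    [[0, 0, 0], [0, 0, 0.001], 0],
    [[0, 0, 0], [0, 0, 0.002], 0],
    [[0, 0, 0], [0, 0, 0.002], 0],
    [[0, 0, 0], [0, 0, 0.002], 0],
  ],
)

```text
time: 17.35
tcp_pos: [554.5, -11.5, 259.4]
orientation: [[0.992, -0.125, 0.001], [-0.125, -0.992, -0.001], [0.002, 0.001, -1.0]]
contact_force: [-9.1, 0.2, 21.4]
grip_width: 0.342
```

```bash
python3 - <<'E'
from h import *
s=sense();print(s['tcp_pos'],s['contact_force'],s['ft_torque'],s['qd'].round(2))
c,im=shot('wrist','pics/w15.png')
shot('scene','pics/s15.png');crop('pics/s15.png',200,145,280,240,6,'pics/s15b.png')
crop('pics/w15.png',170,40,345,180,4,'pics/c15.png')
E
```

```text
[554.47121027 -11.45523558 259.37310707] [-9.07785579  0.23484068 21.42987258] [ 0.09070652  2.00384464 -0.02044582] [-0.03 -0.04 -0.09  0.12  0.03  0.01  0.04]
```

View pics/c15.png

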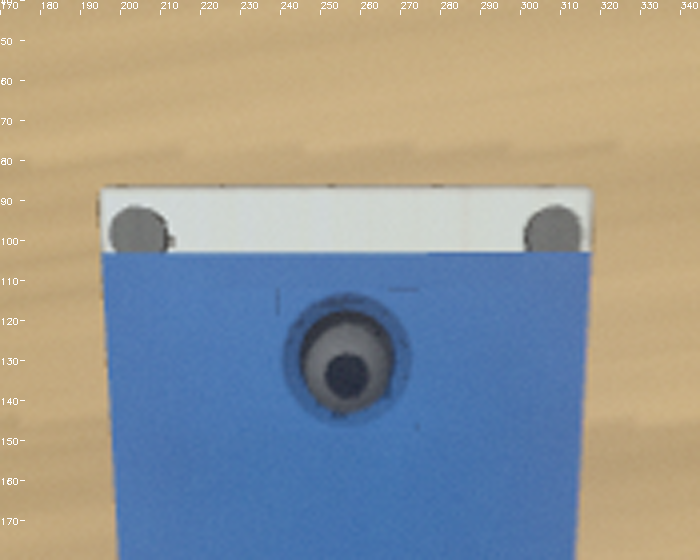

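View pics/s15b.png

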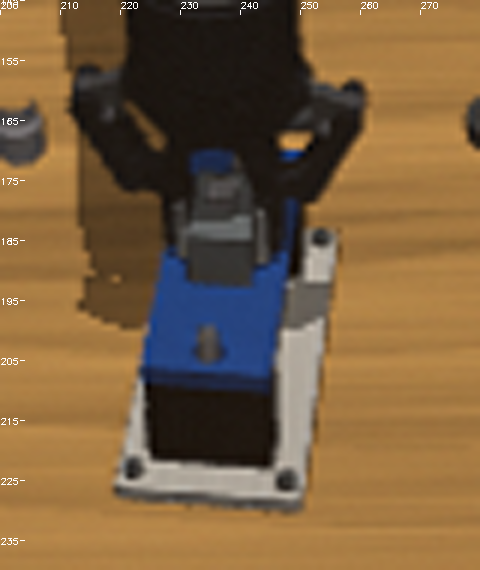

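The cover stopped at TCP z = 259.4, which puts the plate bottom at 71.0 mm (flush). The force jumped from 11 to 21 N, so it is on the walls. I'll ease the side load slightly and re-check.

Request:
send_rows(
  plan=[
    [[0, 0, 0], [-0.0008, 0, 0], 0],
    [[0, 0, 0], [-0.0008, 0, 0], 0],
    [[0, 0, 0], [-0.0008, 0, 0], 0],
    [[0, 0, 0], [-0.0008, 0, 0], 0],
    [[0, 0, 0], [-0.0008, 0, 0], 0],
    [[0, 0, 0], [-0.0008, 0, 0], 0],
  ],
)

```text
time: 18.05
tcp_pos: [554.2, -11.5, 259.4]
orientation: [[0.992, -0.125, 0.003], [-0.125, -0.992, -0.001], [0.003, 0.001, -1.0]]
contact_force: [-6.5, -0.5, 19.9]
grip_width: 0.342
```

```bash
python3 - <<'E'
from h import *
s=sense();print(s['tcp_pos'],s['orientation'].round(4),s['contact_force'],s['ft_torque'],s['grip_width'],s['time'])
shot('top','pics/t16.png');crop('pics/t16.png',170,155,300,235,6,'pics/t16b.png')
shot('scene','pics/s16.png')
c,im=shot('wrist','pics/w16.png');crop('pics/w16.png',170,40,345,180,4,'pics/c16.png')
E
```

```text
[554.16221073 -11.46371735 259.35222041] [[ 0.9921 -0.1254  0.0031]
 [-0.1254 -0.9921 -0.0014]
 [ 0.0033  0.001  -1.    ]] [-6.49988416 -0.52461991 19.90506323] [0.00730389 1.61937053 0.02940127] 0.34172871263170473 18.05
```

View pics/c16.png

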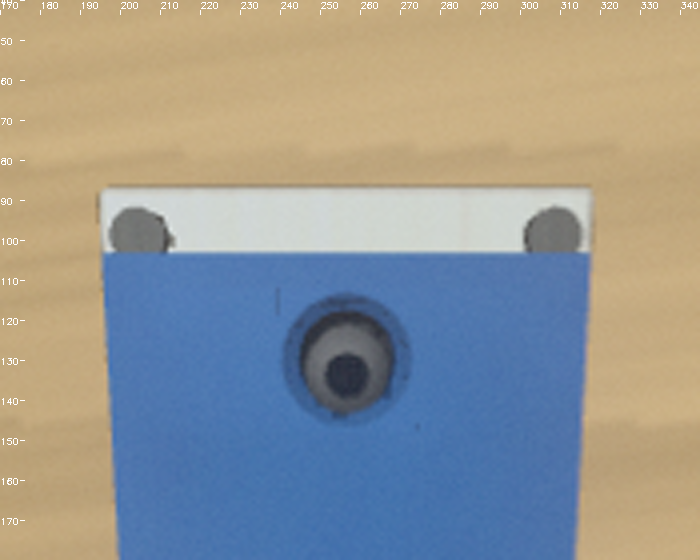

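View pics/s16.png

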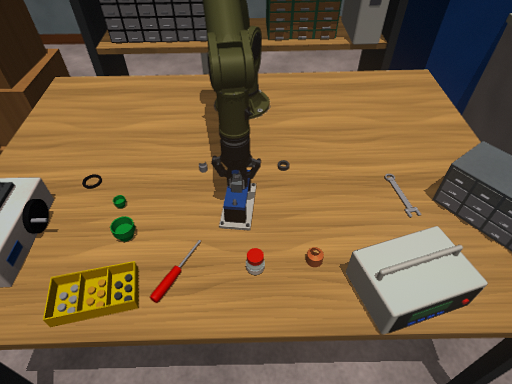

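The cover is level (about 0.003 rad), flush and gripped, and the other objects are where they started. Handing in.

```bash
python3 -c "
from plant import *
print(sign_off()); s=sense();print(s['time'],s['tcp_pos'],s['contact_force'],s['grip_width'])"
```

```text
the job is handed in; nothing more can be done
None
the job is handed in; nothing more can be done
```

I nested the green cup in the spring cup and let it go. I then threaded the blue cover over both dowels and pressed it shut, and handed the job in at about 18 s, still holding it. The sign-off gives no verdict, so this rests on my own checks.

- **Cup:** I chose the cup that measured about 47 mm across the rim (48 mm nominal) over the 62 mm and 35 mm look-alikes. After release its rim was about 1.2 mm off the spring cup's centre and at the nested height.
- **Cover:** The tool stopped at 259.4 mm, which puts the plate underside at 71.0 mm, level with the split face. The upward force jumped from 11 to about 20 N there, as expected when it lands on the end walls. Tool tilt was about 0.003 rad, and the camera showed the front dowel through its hole.
- **Grip and surroundings:** The grip was steady at 0.34, and nothing else on the bench looked moved.

**Not perfect:** about 6.5 N of side load along x remained after I eased it by 0.8 mm. The rear dowel and the cup under the cover can't be seen from the cameras in the closed position.

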